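# Hold the three-position enabling lever inside a control box

### The job

The control box on the bench is to be kept enabled for a service check with its door open: swing the door open until it stands upright or leans back beyond that, then with the fingers press the hinged enabling lever inside down to its middle position, where it lies level and the resistance steps up, and keep it there for at least two seconds. Do not push the lever on through to its cut-out position, do not press the round reset button beside it, and leave the pin bin, screwdriver and tape roll where they lie. Finish while the fingers are still holding the lever in its middle position, with the door left open.

Things in the scene. Friction and masses are not known exactly. Their poses are not given: they have to be found in the camera images.
- control_box: Grey steel control box lying on its back, fixed, 220 (x) x 190 (y) x 112 mm high without door, walls 4 mm. Origin: centre of underside; x points from handle side to hinge side, y to its left. Inside, an aluminium plate 56 mm above the underside carries two black units and, on the hinge half, four white breakers (to 82 mm). Cable glands stick out 22 mm at the left wall.
- door (a joint): Angle of the door, a grey steel panel on top of the box (224 x 198 x 3 mm, edges turned down 12 mm), hinged along the box's far (+x) upper edge: 0 closed, grows as the handle side swings up, 1.57 upright, stop at 1.92 (leaning back). May start slightly ajar. 0.4 kg; the hinge is stiff, so the door stays where it is left; lifting takes about 5 N at the handle.
- door_handle (a point): Middle of the door's dark steel handle bar: straight, round, 10 mm thick, 95 mm long, parallel to the hinge (along the box's y), its middle 37 mm above the door's outer face, 24 mm from the door's free edge, 197 mm from the hinge line. The point turns with the door.
- door_hinge (a point): Point on the door's hinge axis, at the middle of its width, 112 mm above the box's underside and 110 mm from the box's centre; the axis runs along the box's y. Its frame turns with the door (as the box's when closed).
- enable_unit: Black housing, 84 x 62 x 14 mm, fixed on the plate inside the box, that carries the enabling lever. Origin: centre of its underside, 40 mm from the box's centre towards the handle side, at y = +43 or -43 mm of the box (the reset button's equal housing has the other place). Axes as the box's.
- lever_pad (a point): Place to press on the enabling lever: on its ribbed top face, 52 mm from the pivot, 14 mm from the free end. Lever: grey paddle 66 long, 36 wide, 9 mm thick, pivoted at its hinge-side end (31 mm from the unit's origin, 18 mm above its underside), free end towards the box's handle side. The point is 89 mm above the box's underside when released, 79 mm when level. Turns with the lever.
- enable_lever (a joint): Angle by which the enabling lever is pressed down: 0 released (free end up), 0.2 level. Middle position 0.13 to 0.28; cut-out beyond 0.30; stop 0.38. At the pressing place 0.1 rad is 5.2 mm. Springs back when let go. Force straight down at the pressing place: about 4 N to start, 5 N at 0.13, 6 N at 0.2, then a stiffer spring sets in: 8 N at 0.22, 12 N at 0.25, 17 N at 0.28, 20 N at 0.30.
- reset_button (a joint): Travel (m) of the round grey spring push button, 26 mm across, in the other black unit: 0 released, 0.005 fully in, 2 N to start. Not to be pressed.
- reset_top (a point): Centre of the reset button's top face, 81 mm above the box's underside.
- pin_bin: Small blue open bin with pins, 60 x 80 x 35 mm, loose on the bench to the right of the box. Origin: centre of the underside.
- screwdriver_small: Small screwdriver with blue handle, 152 x 16 x 16 mm, loose on the bench beyond the hinge side of the box. Origin: centre of the underside, x along the tool.
- tape_roll: Roll of yellow tape, 56 mm across, 18 mm high, loose on the bench to the far right of the box. Origin: centre of the underside.

How it is judged:
By the outcome, as a careful person would: the job done as asked, in the order asked, and still so for the second after the job is handed in, while the arm keeps its last pose, push and grip.
It also fails if it takes over 61 s, if anything falls off the work surface, if the arm or the gripper's body presses on something with over 40 N, if the wrist force passes 120 N, or if a joint passes its speed limit or range.

### The arm

A 6-joint arm with a two-finger parallel gripper is mounted at the origin on a cart in front of the work surface, level with it; the furniture and walls round the work are solid. World frame = base frame: x ahead of the robot, y to its left, z up, the work surface at z = 0. Lengths are in mm, angles in rad, forces in N, time in s.
With the tool pointing down it reaches from about 300 to 775 mm from the base axis. Payload 14.6 kg.
Tool frame: the origin (TCP) lies at the very end of the fingers, on their centre line; the grasp point (between the pads) lies 19 mm behind it (manip.grip_point_offset is the distance from the TCP to the grasp point, in mm); z points along the fingers, y is the line along which they close (so a half turn about z gives the same grasp; the last joint's range is limited). The gripper opens to 94 mm and grips with 3 to 60 N. Pads are 16 mm wide; open, the fingers measure 119 mm over their backs; the gripper's body (75 mm by 177 mm) begins 78 mm behind the grasp point.
Start: joints at [-0.755, 0.3, 1.521, -0, 1.321, -0.067], TCP at [424.876, -349.242, 205.446] pointing down, gripper open.
Joint ranges: [-3.03, 3.03], [-0.79, 2.21], [0.23, 2.52], [-1.04, 4.18], [0, 3.07], [-2.55, 2.55]. Speed limits (rad/s): [2.22, 2.22, 2.57, 3.14, 3.14, 3.14].

### API

Orientations are given as [roll, pitch, yaw] about the fixed x, y, z axes, in that order (R = Rz(yaw) Ry(pitch) Rx(roll)).
In Python, from cell import telemetry, eyes, manip gives the robot as it stands.
- The arm moves only by the tool play_rows, never from a script. Its arguments are lists of equal length, an entry for each row: "translation": the shift along the world's x, y, z in m, a list of three; "yaw": the turn about the world's z in rad. A call has 1 to 12 rows; each row is the pose to reach, as a shift and turn from the pose commanded when the call began; what a row does not reach only later rows make up. A row lasts 1/8 s, in which the tool goes at most 62.5 mm and 10.7 degrees, less where a joint would pass 70% of its speed; a pose out of reach is approached as far as the arm can. A call with a gripper value outside its range is refused whole. "hand" is the opening, from 0 (shut) to 1 (fully open), set as the call begins (left out, the last holds). The fingers move at their own pace and stop on an object; "force" is the grip in N (left out, the last holds). Time passes only in rows, so rows that repeat a pose let the fingers close. It gives the time, the measured TCP pose, the force, the opening and the grip force at its end, in the units of the state.
- telemetry.read_state(): the state, without advancing time (a new reading comes with each control period).
- eyes.camera(name): name is "scene" or "side" or "wrist"; returns a dict with "pixels" (384x512x3 uint8, red, green, blue), "fx", "fy", "cx", "cy" (pixels), "cam_to_world" (4x4, takes a point from camera to world coordinates); the wrist camera has in their place "T_tool_cam" (4x4, takes a point from camera to tool coordinates, whose origin is the TCP and whose axes are the flange's). Camera axes: x right, y up, looking along -z (the intrinsics and any distortion apply to the point x, -y, -z); pixel columns grow to the right and rows downward; lengths in mm; the calibration is good to about 2 mm. A picture is of the moment at which its call begins: read the wrist's pose just before it. There is no depth.
- manip.sign_off(): hands the job in; it is judged then, once.
The state is a dict: "clock": time; "joints": joint angles; "qd": joint speeds; "effort": joint torques, N m; "eef_pos": TCP position; "eef_rot": TCP orientation; "wrist_force": force on the tool from outside, world axes, zero at the start; "moment": the same for the moment, N m; "finger_gap": finger opening in mm; "finger_force": force on a finger pad.
Only numpy, scipy, OpenCV 4.12 (cv2) and the standard library are available. Lean on these libraries where they do the work, as an engineer would, in place of code of your own. Each camera call takes 0.05 s, during which the arm holds its last target. There are 200 camera calls.

## Working session

There is one attempt and no reset: what is moved stays moved. The work goes in short steps, Python scripts to look and compute and a tool call to move; the robot and the scene stay as the last step left them, time stands still between calls to the robot, and variables do not carry over. Pictures are saved under pics/ and viewed, at most 12 in all, crops included, and the job is handed in when it is done.

Besides the shell and the picture viewer there is one more tool, called after ">>>" as name([rows], argument=value, ...), one row to a line, values as JSON. play_rows: Moves the arm, as the interface text tells. Its arguments: {"type":"object","properties":{"translation":{"type":"array","items":{"type":"array","items":{"type":"number"}}},"yaw":{"type":"array","items":{"type":"number"}},"hand":{"type":"number"},"force":{"type":"number"}},"required":["translation","yaw"]}

```bash
mkdir -p pics; python3 - <<'E'
from cell import telemetry, eyes, manip
import cv2,numpy as np
print(telemetry.read_state())
for n in("scene","side"):
    c=eyes.camera(n); cv2.imwrite(f"pics/{n}0.png",cv2.resize(c["pixels"][:,:,::-1],(800,600),interpolation=cv2.INTER_CUBIC))
    print(n,{k:np.round(v,4).tolist() if k!='pixels' else 0 for k,v in c.items()})
E
```

```text
{'clock': 0.0, 'joints': array([-7.54590320e-01,  3.00485086e-01,  1.52157153e+00, -2.67112169e-05,
        1.32065041e+00, -6.65905061e-02]), 'qd': array([ 0.00041771, -0.00106764, -0.00067634,  0.0013093 , -0.00036253,
        0.00139299]), 'effort': array([-4.67769296e-04, -5.31800151e+01, -3.52742994e+01,  7.08546583e-02,
        2.44519656e-02, -1.10487965e-04]), 'eef_pos': array([ 424.70175464, -349.08075988,  204.88268551]), 'eef_rot': array([-3.14047903e+00, -4.83365780e-05,  8.82803112e-01]), 'wrist_force': array([-0.00963136, -0.04661546,  0.57630559]), 'moment': array([ 0.00016038, -0.01568371, -0.00255319]), 'finger_force': 0.0, 'finger_gap': 93.86880982618914}
scene {'pixels': 0, 'fx': 408.8126, 'fy': 408.8126, 'cx': 254.5429, 'cy': 191.2971, 'cam_to_world': [[-0.9581, -0.1568, 0.2398, 803.7157], [0.2861, -0.5657, 0.7734, 465.4106], [0.0144, 0.8096, 0.5868, 670.3154], [0.0, 0.0, 0.0, 1.0]]}
side {'pixels': 0, 'fx': 437.3997, 'fy': 437.3997, 'cx': 255.972, 'cy': 195.5556, 'cam_to_world': [[0.998, 0.0475, -0.0426, 517.8384], [-0.0616, 0.5475, -0.8346, -956.3756], [-0.0163, 0.8355, 0.5493, 566.1311], [0.0, 0.0, 0.0, 1.0]]}
```

View pics/scene0.png

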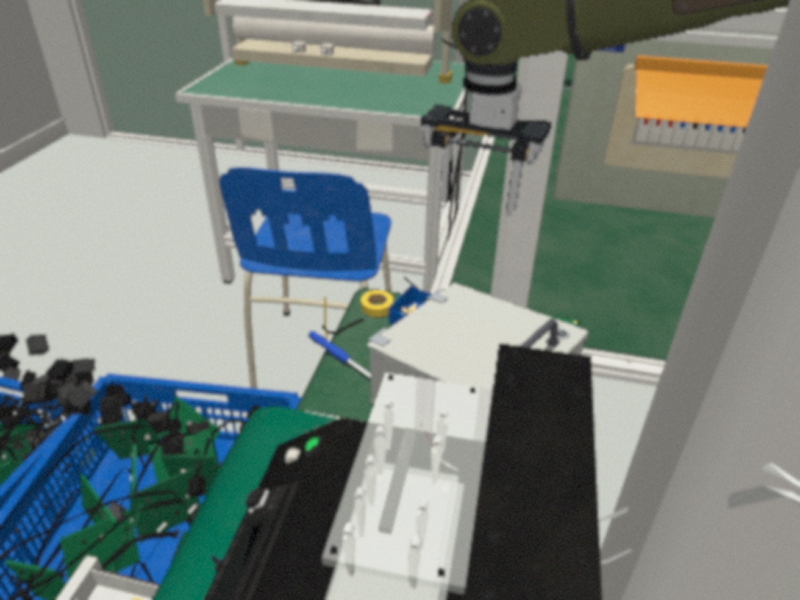

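View pics/side0.png

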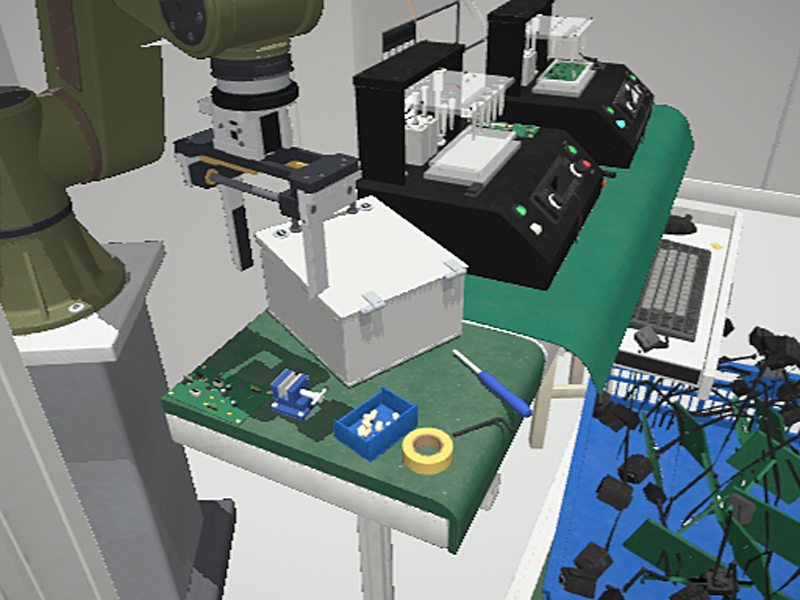

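The side view shows the box turned, with hinges at (372,302) and (455,268) and the handle at upper left near (285,230). The scene view shows the hinges at (380,340) and (438,297), and the handle at (545,335). I'll enlarge these areas next and take a wrist view.

```bash
python3 - <<'E'
from cell import telemetry, eyes, manip
import cv2,numpy as np
a=eyes.camera("scene")["pixels"][170:270,225:385]
b=eyes.camera("side")["pixels"][110:260,155:315]
a=cv2.resize(a,None,fx=2.5*2,fy=5,interpolation=cv2.INTER_CUBIC); cv2.imwrite("pics/c1.png",a[:,:,::-1])
b=cv2.resize(b,None,fx=4,fy=4,interpolation=cv2.INTER_CUBIC); cv2.imwrite("pics/c2.png",b[:,:,::-1])
E
```

```text
(no output)
```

View pics/c1.png

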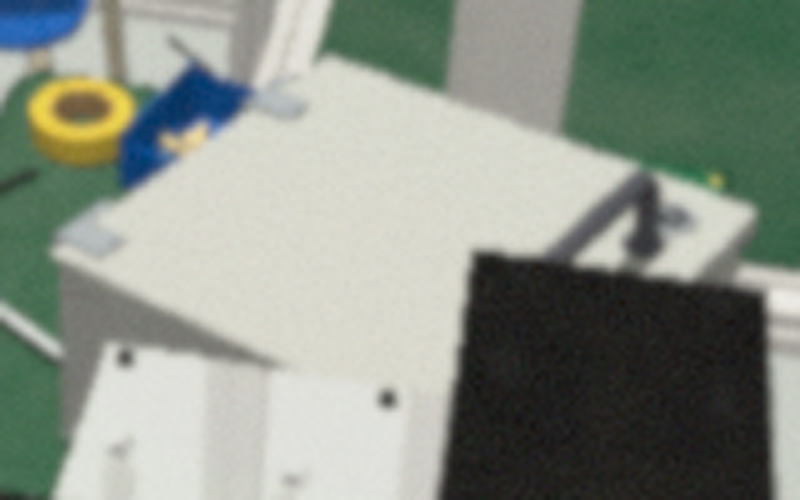

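View pics/c2.png

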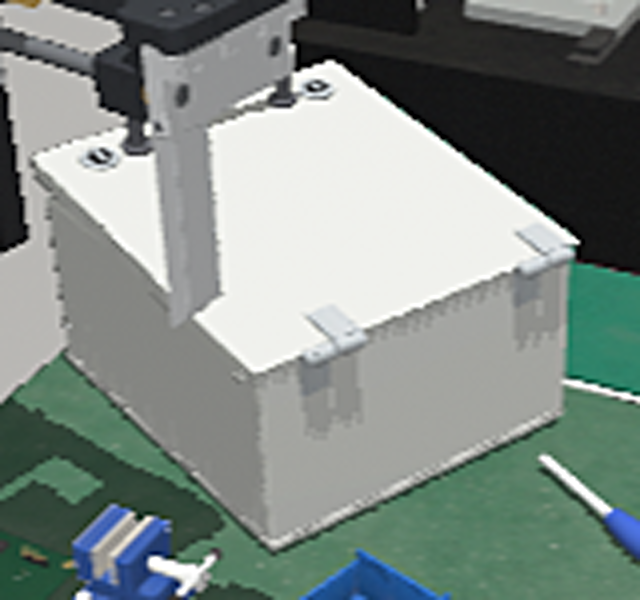

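```bash
cat > h.py <<'E'
import numpy as np
from scipy.optimize import least_squares
def Rz(a): c,s=np.cos(a),np.sin(a); return np.array([[c,-s,0],[s,c,0],[0,0,1]])
def door(p,th): # point in box coords (closed) -> box coords, hinge at x=110,z=112
    d=np.array(p,float)-[110,0,112]; c,s=np.cos(th),np.sin(th)
    return np.array([110+c*d[0]+s*d[2],d[1],112-s*d[0]+c*d[2]])
def w(v,p): return Rz(v[2])@p+[v[0],v[1],0]
def proj(c,P,T=None):
    T=c["cam_to_world"] if T is None else T
    q=np.linalg.inv(T)@np.append(P,1)
    return np.array([c["cx"]+c["fx"]*q[0]/-q[2], c["cy"]-c["fy"]*q[1]/-q[2]])
E
python3 - <<'E'
from h import *
from cell import eyes
S=eyes.camera("side");C=eyes.camera("scene")
D=dict(hm=(113,-99,115),hp=(113,99,115),fm=(-111,-99,115),fp=(-111,99,115))
obs=[(S,'hm',(258,375)),(S,'hp',(580,242)),(S,'fm',(33,157)),(S,'fp',(333,62)),(C,'hp',(52,255)),(C,'hm',(333,57)),(C,'fm',(757,210))]
def px(c,u): u=np.array(u); return u/4+[155,110] if c is S else u/5+[225,170]
def res(v):
    r=[proj(c,w(v,door(D[k],v[3])))-px(c,u) for c,k,u in obs]
    r.append(proj(S,w(v,np.array([110,-95,0])))-px(S,(275,548)))
    return np.concatenate(r)
for y0 in(-.7,):
    f=least_squares(res,[520,-100,y0,0.0]); v=f.x
    print(v,np.degrees(v[2]),f.cost); print(f.fun.reshape(-1,2).round(1))
    print("handle",w(v,door((-87,0,152),v[3])),"hinge",w(v,np.array([110,0,112])))
    for s in(1,-1): print("unit",s,"pad",w(v,np.array([-61,43*s,89])))
    for s in(-50,50): print([ (proj(c,w(v,door((-87,s,152),v[3])))-o)*k for c,o,k in((C,[225,170],5),(S,[155,110],4))])
    np.save("v.npy",v)
E
```

```text
[ 5.03981094e+02 -1.37332267e+02 -9.94795336e-01  8.77406207e-02] -56.99757425763473 9.072558287109336
[[-1.  -1.7]
 [-0.4 -1.6]
 [-0.8 -0.5]
 [-0.4 -0.4]
 [-1.6 -0.6]
 [-2.  -0.8]
 [-0.4  0.8]
 [-0.8  1.2]]
handle [458.91631861 -67.94502986 169.1088635 ] hinge [ 563.89529321 -229.58349249  112.        ]
unit 1 pad [506.81778949 -62.75376322  89.        ]
unit -1 pad [ 434.69410375 -109.59577379   89.        ]
[array([653.16119856, 176.30028435]), array([127.59820522,  88.9725418 ])]
[array([520.05048956, 300.54260446]), array([284.60106856,  41.37223642])]
```

Enlarged, the box corners are clear, with crop 2 showing them at (33,157), (258,375), (580,242) and (333,62). The fit agrees to about 1 px: box yaw is −57° and the door is about 0.09 ajar. Next I'll locate the black tester tower by the handle.

```bash
python3 - <<'E'
from h import *
from cell import eyes,telemetry
import cv2
S=eyes.camera("side");C=eyes.camera("scene")
a=np.array([592,356])/1.5625; b=np.array([357,78])/1.5625
f=least_squares(lambda P:np.r_[proj(C,P)-a,proj(S,P)-b],[450,50,200]);print("tower corner",f.x,f.fun)
a=np.array([500,347])/1.5625
for z in(150,200,250,300): 
  f=least_squares(lambda P:proj(C,np.r_[P,z])-a,[450,50]);print(z,f.x,proj(S,np.r_[f.x,z])*1.5625)
  v=np.load("v.npy")
W=eyes.camera("wrist");print(np.round(W["T_tool_cam"],3).tolist(),W["fx"],W["cx"],W["cy"],[k for k in W])
s=cv2.resize(S["pixels"][20:150,200:330],None,fx=4.5,fy=4.5,interpolation=cv2.INTER_CUBIC); cv2.imwrite("pics/tower.png",s[:,:,::-1])
E
```

```text
tower corner [507.18888667  98.06807439 290.80037096] [-1.60518779  0.92113156 -2.69260018 -1.49437641]
150 [496.25186364 -86.72914937] [350.95467924 214.2314777 ]
200 [525.79777329 -33.67096885] [369.73453916 165.12160531]
250 [555.34368293  19.38721167] [387.82837991 117.80569272]
300 [584.88959258  72.44539219] [405.27311716  72.18720439]
[[-0.0, 0.972, 0.237, 66.745], [1.0, 0.0, -0.0, -0.623], [-0.0, 0.237, -0.972, -179.296], [0.0, 0.0, 0.0, 1.0]] 291.64212831236256 255.01925385392673 192.59992597214338 ['pixels', 'fx', 'fy', 'cx', 'cy', 'T_tool_cam']
```

View pics/tower.png

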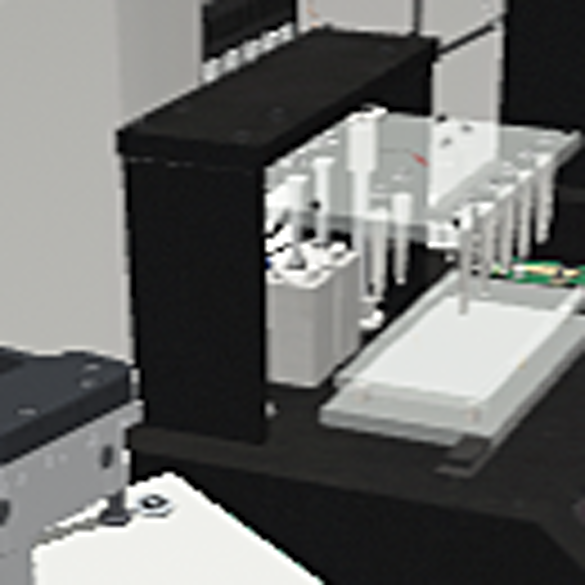

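>>> play_rows([
  [0.005,0.04,0.02],
  [0.01,0.08,0.03],
  [0.015,0.13,0.03],
  [0.02,0.18,0.03],
  [0.025,0.22,0.03],
  [0.03,0.255,0.03],
  [0.034,0.281,0.03],
  [0.034,0.281,0.03],
], yaw=[-0.04,-0.08,-0.13,-0.18,-0.23,-0.28,-0.308,-0.308], hand=0.6)

```text
clock: 1.45
eef_pos: [459.0, -67.2, 235.5]
eef_rot: [3.141, -0.0, 0.577]
wrist_force: [0.5, 0.3, 0.3]
finger_gap: 56.4
finger_force: 0.0
```

```bash
cat >> h.py <<'E'
from scipy.spatial.transform import Rotation
def wristcam():
    from cell import eyes,telemetry
    s=telemetry.read_state(); W=eyes.camera("wrist")
    T=np.eye(4);T[:3,:3]=Rotation.from_euler('xyz',s["eef_rot"]).as_matrix();T[:3,3]=s["eef_pos"]
    W["cam_to_world"]=T@W["T_tool_cam"]; return s,W
E
python3 - <<'E'
from h import *
import cv2
s,W=wristcam(); v=np.load("v.npy"); print(s["eef_pos"],s["eef_rot"],s["wrist_force"],s["finger_gap"])
im=cv2.resize(W["pixels"],(800,600),interpolation=cv2.INTER_CUBIC)[:,:,::-1].copy()
for y in(-47.5,0,47.5):
    p=proj(W,w(v,door((-87,y,152),v[3])))*1.5625;print(p); cv2.circle(im,tuple(int(t) for t in p),4,(0,0,255),1)
cv2.imwrite("pics/w1.png",im)
E
```

```text
[458.99547    -67.17634788 235.54923866] [ 3.14147193e+00 -1.86912834e-04  5.77134675e-01] [0.46165097 0.34880734 0.3457014 ] 56.444166621601774
[399.53128146 392.2251758 ]
[399.65387925 313.65253611]
[399.78778328 227.8337616 ]
```

View pics/w1.png

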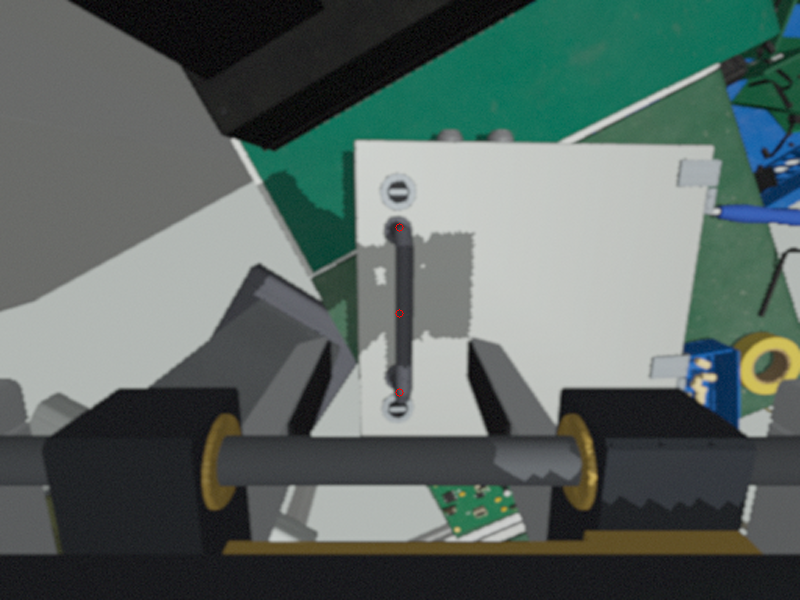

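Wrist view: the handle bar runs from (402,225) to (404,390), within 2 mm of the prediction, and it's centred between the fingers. I'll descend and grip.

>>> play_rows([
  [0.001,-0.001,-0.03],
  [0.001,-0.0015,-0.06],
  [0.001,-0.0015,-0.084],
  [0.001,-0.0015,-0.084],
], yaw=[0,0,0,0])

```text
clock: 2.0
eef_pos: [459.1, -70.5, 150.3]
eef_rot: [-3.14, 0.002, 0.574]
wrist_force: [0.1, -0.4, 0.4]
finger_gap: 56.3
finger_force: 0.0
```

>>> play_rows([
  [0,0,0],
  [0,0,0],
  [0,0,0],
  [0,0,0],
  [0,0,0],
  [0,0,0],
], yaw=[0,0,0,0,0,0], hand=0, force=20)

```text
clock: 2.75
eef_pos: [460.0, -69.9, 151.5]
eef_rot: [3.141, -0.0, 0.575]
wrist_force: [1.5, -2.7, -1.0]
finger_gap: 9.0
finger_force: 20.0
```

```bash
python3 - <<'E'
from h import *
v=np.load("v.npy"); v[3]=.088
h0=w(v,door((-87,0,152),v[3]))
for t in np.linspace(v[3],1.75,25)[1:]: print(round(t,2),((w(v,door((-87,0,152),t))-h0)/1000).round(3).tolist())
E
```

```text
0.16 [0.002, -0.004, 0.013]
0.23 [0.005, -0.008, 0.026]
0.3 [0.009, -0.013, 0.039]
0.36 [0.013, -0.019, 0.051]
0.43 [0.017, -0.026, 0.062]
0.5 [0.021, -0.033, 0.073]
0.57 [0.027, -0.041, 0.083]
0.64 [0.032, -0.049, 0.093]
0.71 [0.038, -0.058, 0.102]
0.78 [0.044, -0.068, 0.11]
0.85 [0.05, -0.078, 0.117]
0.92 [0.057, -0.088, 0.124]
0.99 [0.064, -0.099, 0.129]
1.06 [0.071, -0.11, 0.134]
1.13 [0.079, -0.121, 0.138]
1.2 [0.086, -0.132, 0.141]
1.27 [0.093, -0.144, 0.143]
1.33 [0.101, -0.156, 0.144]
1.4 [0.109, -0.167, 0.144]
1.47 [0.116, -0.179, 0.143]
1.54 [0.124, -0.19, 0.141]
1.61 [0.131, -0.202, 0.138]
1.68 [0.138, -0.213, 0.134]
1.75 [0.146, -0.224, 0.13]
```

>>> play_rows([
  [0.002,-0.004,0.013],
  [0.005,-0.008,0.026],
  [0.009,-0.013,0.039],
  [0.013,-0.019,0.051],
  [0.017,-0.026,0.062],
  [0.021,-0.033,0.073],
  [0.021,-0.033,0.073],
], yaw=[0,0,0,0,0,0,0])

```text
clock: 3.62
eef_pos: [481.7, -103.6, 225.5]
eef_rot: [3.14, -0.001, 0.574]
wrist_force: [4.4, -3.1, -4.0]
finger_gap: 9.4
finger_force: 20.0
```

Next comes the arc from 0.50 to 1.13, taken relative to the current pose.

>>> play_rows([
  [0.006,-0.008,0.01],
  [0.011,-0.016,0.02],
  [0.017,-0.025,0.029],
  [0.023,-0.035,0.037],
  [0.029,-0.045,0.044],
  [0.036,-0.055,0.051],
  [0.043,-0.066,0.056],
  [0.05,-0.077,0.061],
  [0.058,-0.088,0.065],
  [0.058,-0.088,0.065],
], yaw=[0,0,0,0,0,0,0,0,0,0])

```text
clock: 4.88
eef_pos: [539.7, -192.2, 291.6]
eef_rot: [3.138, -0.002, 0.574]
wrist_force: [-2.0, -1.9, 7.1]
finger_gap: 9.3
finger_force: 20.0
```

>>> play_rows([
  [0.007,-0.011,0.003],
  [0.014,-0.023,0.005],
  [0.022,-0.035,0.006],
  [0.03,-0.046,0.006],
  [0.037,-0.058,0.005],
  [0.045,-0.069,0.003],
  [0.052,-0.081,0.0],
  [0.059,-0.092,-0.004],
  [0.067,-0.103,-0.008],
  [0.067,-0.103,-0.008],
], yaw=[0,0,0,0,0,0,0,0,0,0])

```text
clock: 6.12
eef_pos: [606.5, -295.4, 281.0]
eef_rot: [3.14, 0.0, 0.574]
wrist_force: [1.1, -4.4, 0.9]
finger_gap: 9.3
finger_force: 20.0
```

>>> play_rows([
  [0,0,0],
  [0,0,0],
  [0,0,0],
  [0,0,0.01],
  [0,0,0.03],
  [0,0,0.06],
  [0,0,0.09],
  [0,0,0.11],
  [0,0,0.11],
], yaw=[0,0,0,0,0,0,0,0,0], hand=0.25)

```text
clock: 7.25
eef_pos: [606.0, -293.7, 393.4]
eef_rot: [3.139, -0.002, 0.575]
wrist_force: [-0.1, -0.3, -0.4]
finger_gap: 23.7
finger_force: 0.0
```

```bash
python3 - <<'E'
from h import *
from cell import eyes,telemetry
import cv2
S=eyes.camera("side");C=eyes.camera("scene");s,W=wristcam()
print(s["eef_pos"],s["wrist_force"])
f=lambda i:cv2.resize(i,(400,300),interpolation=cv2.INTER_AREA)
c=C["pixels"][150:270,220:380]; d=S["pixels"][60:240,130:370]
im=np.vstack([np.hstack([cv2.resize(c,(400,300),interpolation=cv2.INTER_CUBIC),f(W["pixels"])]),np.hstack([cv2.resize(d,(400,300),interpolation=cv2.INTER_CUBIC),f(S["pixels"])])])
cv2.imwrite("pics/open.png",im[:,:,::-1])
E
```

```text
[ 605.84866044 -293.66801376  390.74400792] [ 0.35466701 -0.16708758  0.40570422]
```

View pics/open.png

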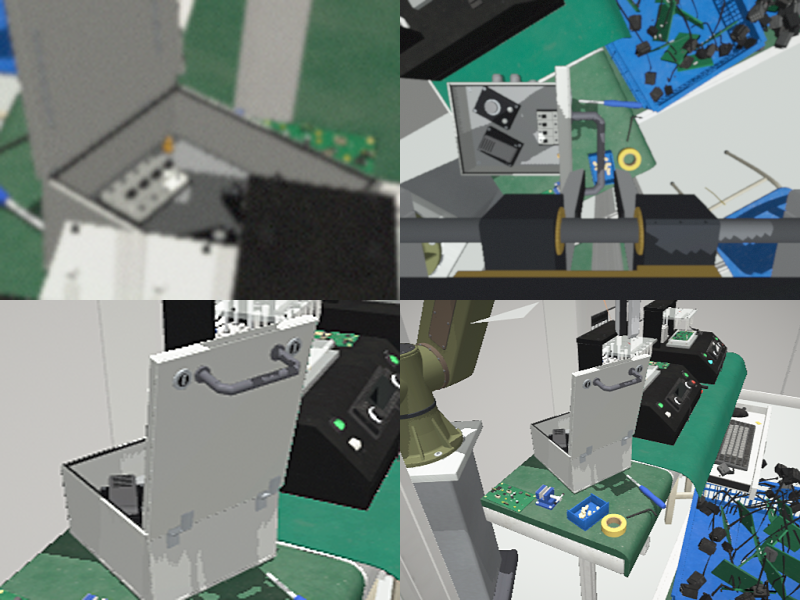

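The door stands open and leans slightly back, with the bin, screwdriver and tape undisturbed. In the wrist view the lever unit is the lower one, near (503,147), and the button is at (493,105). Both units look rotated relative to the box, so I'll look from closer before pressing.

>>> play_rows([
  [-0.03,0.02,0],
  [-0.07,0.045,0],
  [-0.11,0.07,0],
  [-0.15,0.095,0],
  [-0.185,0.12,-0.02],
  [-0.21,0.135,-0.06],
  [-0.225,0.143,-0.1],
  [-0.23,0.146,-0.135],
  [-0.23,0.146,-0.143],
  [-0.23,0.146,-0.143],
], yaw=[0,0,0,0,0,0,0,0,0,0], hand=0)

```text
clock: 8.65
eef_pos: [376.1, -147.9, 248.8]
eef_rot: [-3.141, 0.0, 0.575]
wrist_force: [-0.0, -0.1, -0.5]
finger_gap: 0.8
finger_force: 0.0
```

```bash
python3 - <<'E'
from h import *
import cv2
s,W=wristcam(); v=np.load("v.npy"); print(s["eef_pos"],s["eef_rot"],s["wrist_force"],s["finger_gap"])
np.savez("w2.npz",T=W["cam_to_world"])
im=cv2.resize(W["pixels"],(800,600),interpolation=cv2.INTER_CUBIC)[:,:,::-1].copy()
for p in((-110,95,112),(-110,-95,112),(110,95,112),(110,-95,112),(-61,-43,89),(-40,43,81)):
    q=proj(W,w(v,np.array(p)))*1.5625;print(p,q.round()); cv2.circle(im,tuple(int(t) for t in q),4,(0,0,255),1)
cv2.imwrite("pics/w2.png",im)
E
```

```text
[ 376.09565991 -147.87709842  248.8181907 ] [-3.14146211e+00  6.11529671e-05  5.74764955e-01] [-0.04904009 -0.12110484 -0.50485215] 0.8312526349728028
(-110, 95, 112) [316. -52.]
(-110, -95, 112) [328. 262.]
(110, 95, 112) [682. -53.]
(110, -95, 112) [643. 261.]
(-61, -43, 89) [398. 185.]
(-40, 43, 81) [428.  57.]
```

View pics/w2.png

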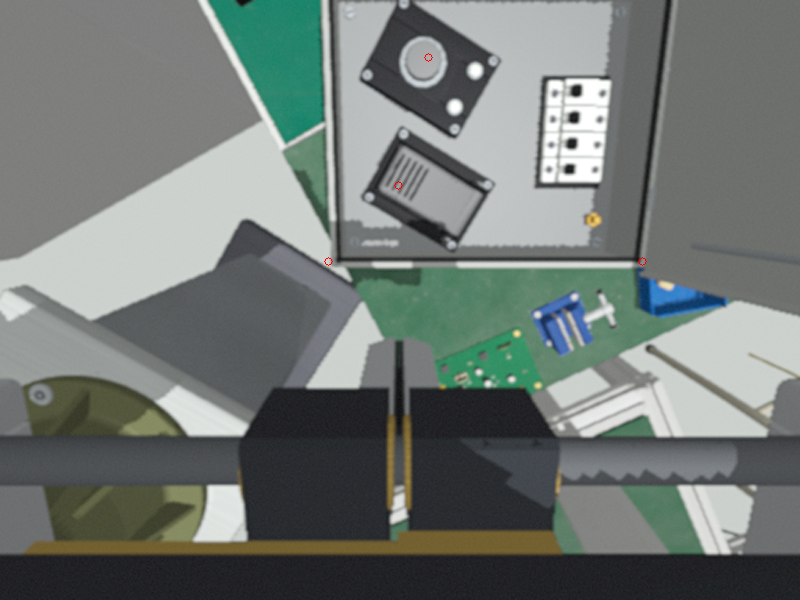

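Wrist view: both housings really are turned about 30° in the plane. The lever ribs are near (405,175) with the free end at left, and the button is at (424,62). I'll enlarge the lever.

```bash
python3 - <<'E'
from h import *
import cv2
s,W=wristcam(); 
im=cv2.resize(W["pixels"][75:165,225:325],None,fx=6.5,fy=6.5,interpolation=cv2.INTER_CUBIC)[:,:,::-1]
cv2.imwrite("pics/w3.png",im)
E
```

```text
(no output)
```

View pics/w3.png

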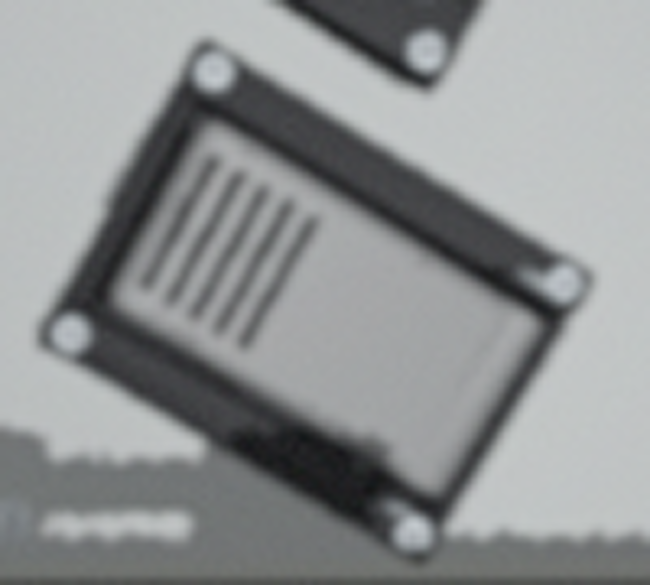

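Enlarged: the lever top corners are at (200,118) and (108,300) at the free end, and (548,318) and (435,495) at the pivot. The housing corners are at (207,40), (40,335), (592,278) and (425,560).

```bash
python3 - <<'E'
from h import *
s,W=wristcam(); v=np.load("v.npy")
px=lambda u:np.array(u)/6.5+[225,75]
def lev(r,y,a): return np.array([31-r*np.cos(a)+ -5*np.sin(a)*-1*-1, y, 74+5*np.cos(a)+r*np.sin(a)])
obs=[(lev(66,18,.2),(200,118)),(lev(66,-18,.2),(108,300)),((-42,31,70),(207,40)),((-42,-31,70),(40,335)),((42,31,70),(592,278)),((42,-31,70),(425,560)),(lev(0,18,.2),(548,318)),(lev(0,-18,.2),(435,495))]
def res(u): return np.concatenate([proj(W,w(u,np.array(p)))-px(o) for p,o in obs])
f=least_squares(res,[450,-130,-1.5]);u=f.x
print(u,np.degrees(u[2]),"rel box",np.degrees(u[2]-v[2]), "in box",Rz(-v[2])@np.array([u[0]-v[0],u[1]-v[1],0]));print(f.fun.reshape(-1,2).round(1).tolist())
for a in(.2,0.0): print("pad",w(u,lev(52,0,a)),"free",w(u,lev(66,0,a)))
print("pad dir", -Rz(u[2])[:2,0])
np.save("u.npy",u)
# free rib-based check: mean rib centre on z=89
r=[(180,225),(205,238),(230,252),(255,268),(281,283)]
for q in r[0],r[2],r[4]:
    print(q,least_squares(lambda P:proj(W,np.r_[P,89])-px(q),[440,-110]).x)
E
```

```text
[ 444.0821938  -132.93649715   -1.51592708] -86.85622388530535 rel box -29.858649627670623 in box [-36.31190686 -47.83979947   0.        ]
[[1.8, -0.7], [-0.1, 0.6], [0.6, -0.4], [0.6, 1.8], [2.4, 0.2], [1.0, 1.7], [-3.8, -1.4], [-2.5, -1.7]]
pad [ 442.93288644 -112.01122717   89.23113809] free [442.18040697 -98.31094426  92.01250872]
pad [ 442.93051775 -111.96810088   79.        ] free [442.16273372 -97.98917003  79.        ]
pad dir [-0.05484172  0.99849506]
(180, 225) [ 442.12933346 -102.61305061]
(230, 252) [ 443.05180128 -112.31718637]
(281, 283) [ 443.51331209 -122.60308886]
```

The rib centre at (443,−112) agrees with the fitted pad point, and the unit is turned 30° from the box axes. I'll turn the tool so the narrow side of the fingertips lies along the lever, and hover over the pad.

>>> play_rows([
  [0.015,0.008,-0.01],
  [0.03,0.015,-0.03],
  [0.045,0.023,-0.05],
  [0.058,0.03,-0.07],
  [0.064,0.034,-0.09],
  [0.067,0.0355,-0.1],
  [0.067,0.0355,-0.12],
  [0.067,0.0355,-0.135],
  [0.067,0.0355,-0.143],
  [0.067,0.0355,-0.143],
], yaw=[0.16,0.32,0.48,0.64,0.8,0.94,1.045,1.045,1.045,1.045])

```text
clock: 10.05
eef_pos: [442.9, -112.3, 105.4]
eef_rot: [-3.141, -0.0, 1.618]
wrist_force: [0.5, 0.5, 1.2]
finger_gap: 0.4
finger_force: 0.0
```

```bash
python3 - <<'E'
from h import *
import cv2
from cell import eyes
s,W=wristcam(); print(s["eef_pos"],s["eef_rot"],s["wrist_force"])
S=eyes.camera("side")["pixels"][90:250,130:290]
im=np.hstack([cv2.resize(W["pixels"],(533,400)),cv2.resize(S,(266,400))]) if 0 else np.hstack([cv2.resize(W["pixels"][60:360,90:420],(440,400)),cv2.resize(S,(360,400))])
cv2.imwrite("pics/w4.png",im[:,:,::-1])
E
```

```text
[ 442.87709825 -112.29366088  105.35536551] [-3.14118839e+00 -1.83091632e-04  1.61835330e+00] [0.4911982  0.5018944  1.18656648]
```

View pics/w4.png

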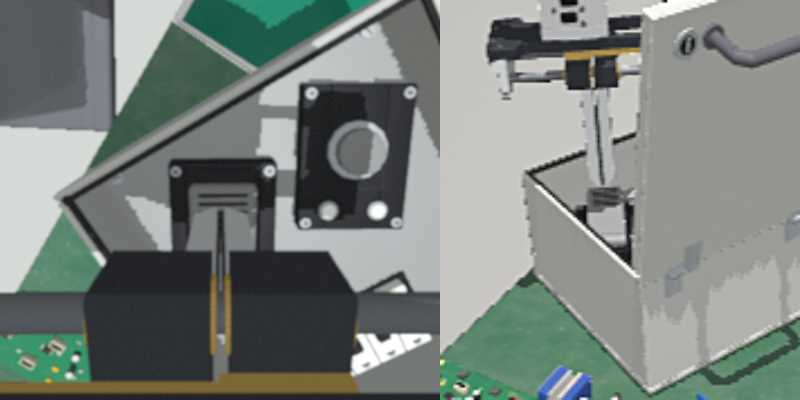

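The closed fingers are centred across the lever at about (220,220), with the ribs visible beyond the tip. The button at (358,150) is well clear. I'll lower gently.

>>> play_rows([
  [0,0,-0.005],
  [0,0,-0.01],
  [0,0,-0.014],
  [0,0,-0.017],
  [0,0,-0.019],
  [0,0,-0.019],
], yaw=[0,0,0,0,0,0])

```text
clock: 10.9
eef_pos: [443.0, -112.1, 86.5]
eef_rot: [3.141, -0.0, 1.62]
wrist_force: [-0.4, 2.4, 4.6]
finger_gap: 0.6
finger_force: 2.2
```

>>> play_rows([
  [0,0,-0.002],
  [0,0,-0.004],
  [0,0,-0.005],
  [0,0,-0.006],
  [0,0,-0.006],
], yaw=[0,0,0,0,0])

```text
clock: 11.52
eef_pos: [443.1, -112.0, 80.7]
eef_rot: [3.141, -0.0, 1.62]
wrist_force: [-0.3, 4.6, 6.1]
finger_gap: 0.6
finger_force: 3.0
```

>>> play_rows([
  [0,0,-0.0005],
  [0,0,-0.001],
  [0,0,-0.001],
  [0,0,-0.001],
], yaw=[0,0,0,0])

```text
clock: 12.02
eef_pos: [443.0, -112.0, 79.7]
eef_rot: [3.141, -0.0, 1.62]
wrist_force: [-0.1, 5.6, 7.3]
finger_gap: 0.7
finger_force: 3.2
```

The force is starting to step up at 7.3 N with the lever about level, so I'll hold here.

>>> play_rows([
  [0,0,0],
  [0,0,0],
  [0,0,0],
  [0,0,0],
  [0,0,0],
  [0,0,0],
  [0,0,0],
  [0,0,0],
  [0,0,0],
  [0,0,0],
  [0,0,0],
  [0,0,0],
], yaw=[0,0,0,0,0,0,0,0,0,0,0,0])

```text
clock: 13.52
eef_pos: [443.0, -112.0, 79.7]
eef_rot: [3.141, -0.0, 1.62]
wrist_force: [-0.9, 5.8, 7.2]
finger_gap: 0.8
finger_force: 3.2
```

>>> play_rows([
  [0,0,0],
  [0,0,0],
  [0,0,0],
  [0,0,0],
  [0,0,0],
  [0,0,0],
  [0,0,0],
  [0,0,0],
  [0,0,0],
  [0,0,0],
  [0,0,0],
  [0,0,0],
], yaw=[0,0,0,0,0,0,0,0,0,0,0,0])

```text
clock: 15.02
eef_pos: [443.0, -112.0, 79.8]
eef_rot: [3.141, -0.0, 1.62]
wrist_force: [-1.2, 4.7, 5.7]
finger_gap: 0.7
finger_force: 3.2
```

```bash
python3 - <<'E'
from h import *
import cv2
from cell import eyes
s,W=wristcam(); print(s["eef_pos"],s["wrist_force"])
S=eyes.camera("side")["pixels"][60:240,130:300]
im=np.hstack([cv2.resize(W["pixels"][60:360,90:420],(440,400)),cv2.resize(S,(360,400))])
cv2.imwrite("pics/w5.png",im[:,:,::-1])
E
```

```text
[ 443.02972007 -112.00012572   79.75630882] [-1.2254158   4.71352999  5.69991558]
```

View pics/w5.png

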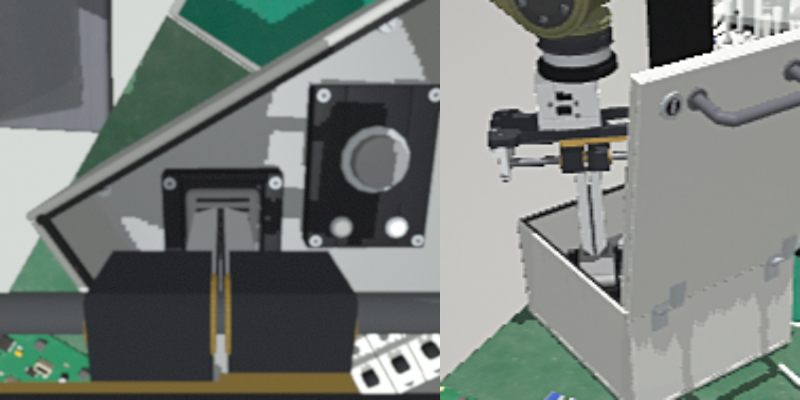

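The fingers rest on the lever, which looks level, the button is untouched and the door is open. One more millimetre will confirm the resistance step, and then I'll hold again.

>>> play_rows([
  [0,0,-0.0005],
  [0,0,-0.001],
  [0,0,-0.001],
  [0,0,-0.001],
  [0,0,-0.001],
  [0,0,-0.001],
  [0,0,-0.001],
  [0,0,-0.001],
  [0,0,-0.001],
  [0,0,-0.001],
  [0,0,-0.001],
  [0,0,-0.001],
], yaw=[0,0,0,0,0,0,0,0,0,0,0,0])

```text
clock: 16.62
eef_pos: [443.1, -112.0, 79.0]
eef_rot: [3.141, -0.0, 1.62]
wrist_force: [-2.8, 6.9, 10.7]
finger_gap: 0.7
finger_force: 5.5
```

>>> play_rows([
  [0,0,0],
  [0,0,0],
  [0,0,0],
  [0,0,0],
  [0,0,0],
  [0,0,0],
  [0,0,0],
  [0,0,0],
  [0,0,0],
  [0,0,0],
  [0,0,0],
  [0,0,0],
], yaw=[0,0,0,0,0,0,0,0,0,0,0,0])

```text
clock: 18.12
eef_pos: [443.1, -112.0, 79.0]
eef_rot: [3.141, -0.0, 1.62]
wrist_force: [-1.7, 6.3, 10.5]
finger_gap: 0.6
finger_force: 5.5
```

```bash
python3 -c "
from cell import manip
print(manip.sign_off())"
```

```text
the job is handed in; nothing more can be done
None
```

The job is handed in at about 18 s: the door is open past upright and the fingers are holding the enabling lever in its middle position at about 10.5 N, just past the resistance step; the button, bin, screwdriver and tape were not touched.

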